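Make up the kit for one large doll

ROBOT

A 6-joint arm with a two-finger parallel gripper is mounted at the origin on the work surface. World frame = base frame: x ahead of the robot, y to its left, z up, the work surface at z = 0. Lengths are in m, angles in rad, forces in N, time in s.
With the tool pointing down it reaches from about 0.3 to 0.825 m from the base axis. Payload 5.4 kg.
Tool frame: the origin (TCP) lies midway between the tips of the shut fingers; the grasp point (between the pads) lies 19 mm behind it (grip_depth is the distance from the TCP to the grasp point, in m); y points along the fingers, x is the direction in which the jaws open and shut, and the axes are right-handed (so a half turn about y gives the same grasp; the last joint's range is limited). The gripper opens to 92 mm and grips with 3 to 60 N. Pads are 20 mm wide; open, the fingers measure 128 mm over their backs; the gripper's body (75 mm by 189 mm) begins 69 mm behind the grasp point.
Start: joints at [0.975, 0.158, 1.597, -0, 1.386, -0.21], TCP at [0.216, 0.533, 0.215] pointing down, gripper open.
Joint ranges: [-2.91, 2.91], [-0.94, 2.29], [0.18, 2.7], [-1.29, 4.43], [0.17, 2.64], [-3, 3]. Speed limits (rad/s): [2.57, 2.57, 3.14, 3.14, 3.14, 3.14].

INTERFACE

Orientations are given as [roll, pitch, yaw] about the fixed x, y, z axes, in that order (R = Rz(yaw) Ry(pitch) Rx(roll)).
In Python, from bench import read_state, grab_frame, hand_in, recognise, place_of, grip_depth gives the robot as it stands.
- The arm moves only by the shell command python3 -m pendant 'ROWS' [FORCE]. ROWS is text: rows parted by semicolons, each of 7 numbers parted by spaces: the opening, from 0 (shut) to 1 (fully open), then the shift along the tool's x, y, z in mm, then the turn, a rotation vector about the tool's x, y, z in rad. A call has exactly 10 rows; each row is the pose to reach, as a shift and turn from the pose commanded when the call began, along the tool's axes at that moment; what a row does not reach only later rows make up. A row lasts 1/12 s, in which the tool goes at most 41.7 mm and 7.16 degrees, less where a joint would pass 70% of its speed; a pose out of reach is approached as far as the arm can. A call with a gripper value outside its range is refused whole. The fingers move at their own pace and stop on an object; FORCE is the grip in N (left out, the last holds). Time passes only in rows, so rows that repeat a pose let the fingers close, or fill a call up. It gives the time, the measured TCP pose, the force and the opening at its end, in the units of the state.
- read_state(): the state, without advancing time (a new reading comes with each control period).
- grab_frame(name): name is "side" or "top" or "wrist"; returns a dict with "image" (420x560x3 uint8, red, green, blue), "intrinsics" (3x3 intrinsics, pixels), "D" ([k1, k2, p1, p2, k3] as OpenCV has them; the pictures are not rectified), "xyz" and "rotation" of the camera in the world. Camera axes: x right, y down, z forward; pixel columns grow to the right and rows downward; lengths in m; the calibration is good to about 2 mm. A picture is of the moment at which its call begins. There is no depth.
- hand_in(): hands the job in, once; it reports no verdict.
Trained networks look in a picture, given as the dict that the camera call returned (one of the last four; its "shot" number tells which), for a name from the list of things; names that differ only in an ending like _2 or _b are one class to them, and where a whole thing is asked for, a point or a joint stands for the part that bears it (a point fixed in the world has none). Each returns a list of dicts, best first, with "p" (0 to 1); they miss things now and then, are a little off and sometimes report something else, mostly with a low value. They report only what shows in the picture. A call takes as long as a camera call.
- recognise(picture, target): "rect" ([centre column, centre row, width, height] in pixels, round what is visible of it).
- place_of(picture, target): "position" ([column, row] in pixels: a listed point, or the origin of a listed thing).
The state is a dict: "clock": time; "q": joint angles; "joint_vel": joint speeds; "tau": joint torques, N m; "position": TCP position; "tool_rot": TCP orientation; "ft_force": force on the tool from outside, world axes, zero at the start; "moment": the same for the moment, N m; "gripper_width": opening from 0.0 (shut) to 1.0 (fully open).
Only numpy, scipy, OpenCV 4.12 (cv2) and the standard library are available. Lean on these libraries where they do the work, as an engineer would, in place of code of your own. Each camera call takes 0.05 s, during which the arm holds its last target. There are 200 camera calls.

TASK

Make up the kit for one large doll in the caddy: stand the large head on its neck in the round cup, the large body upright in the square bin and the doll stand, post up, in the oblong bin, and put the wooden hoop flat over the post of the post plate. The small doll's head and body look alike but do not belong: leave them where they stand.

Things in the scene. Friction and masses are not known exactly. Their poses are not given: they have to be found in the camera images.
- head: Large doll's head: plain pale wood ball 44 mm in diameter with a flat neck below (26 mm in diameter, 6 mm tall), 46 mm tall in all, standing on its neck; the ball's centre is 24 mm above the underside. 35 to 70 g. Its origin is the centre of its underside, z up.
- torso: Large doll's body (torso), turned pale wood, 72 mm tall, standing upright; foot 42 mm in diameter up to 12 mm, tapering to a straight cylindrical waist 26 mm in diameter from 34 to 66 mm above its underside, with a 14 mm wide, 6 mm tall neck stub on top. About 40 to 75 g. Its origin is the centre of its underside, z up.
- stand: Doll stand: pale wood plate 40 mm (its x) by 60 mm (its y), 12 mm thick, with an upright square post 12 x 12 mm (sides along x and y) rising from the plate's middle to 68 mm above the underside. About 45 to 80 g; stands turned up to 0.5 rad from the robot's axes. Its origin is the centre of its underside, z up.
- hoop: Wooden hoop: plain pale wood ring lying flat, 50 mm outer and 30 mm inner diameter, 28 mm tall, open right through. About 22 to 40 g. Its origin is the centre of its underside, z up.
- small_head: Look-alike that stays: small doll's head, the same pale wood and shape as the large head but only 28 mm in diameter and 29 mm tall. Its origin is the centre of its underside, z up.
- small_torso: Look-alike that stays: small doll's body, the same pale wood and shape as the large body but only 48 mm tall, foot 28 mm in diameter. Its origin is the centre of its underside, z up.
- round_cup: Round cup for the head: shallow, 76 mm outer and 68 mm inner diameter, 13 mm tall, inner floor 3 mm above its underside. Its origin is the centre of its underside, z up. Like the other three grey inserts it is fixed in a quarter of the caddy, a fixed dark wooden tray 212 mm square with a 14 mm rim and 5 mm floor, on which they stand; quarter centres lie 49 mm from its middle lines.
- square_bin: Square bin for the torso, 76 x 76 mm outside, 68 x 68 mm inside, 13 mm tall, inner floor 4 mm above its underside. Its origin is the centre of its underside, z up. In the caddy like the round cup; the inserts swap quarters from start to start.
- long_bin: Oblong bin for the doll stand: 66 mm (its x) by 92 mm (its y) outside, 58 by 84 mm inside, 13 mm tall, inner floor 4 mm above its underside, so the stand's 60 mm side goes along the bin's y (either way round). Its origin is the centre of its underside, z up. In the caddy like the round cup; it turns with the tray, up to 0.4 rad.
- post_plate: Post plate for the hoop: square plate 80 x 80 mm, 4 mm thick, with an upright round post 12 mm in diameter in its middle, its top 24 mm above the plate's underside. Its origin is the centre of its underside, z up. In the caddy like the round cup.

How it is judged:
At the end, for the whole second after the job is handed in: Head in round cup (25 mm from its centre), body in square bin (22), stand in oblong bin (18), hoop round the post (13): each within 4 mm of its floor's height, upright within 0.15 rad, at rest; small head and small body within 20 mm of where they started (horizontal distance between head and round_cup below 0.025 m and z of head in the frame of round_cup between -0.001 and 0.007 m and angle between each of head, torso, stand, hoop's own z axis and vertical below 0.15 rad and linear speed of each of head, torso, stand, hoop below 0.02 m/s and angular speed of each of head, torso, stand, hoop below 0.2 rad/s and horizontal distance between torso and square_bin below 0.022 m and z of torso in the frame of square_bin between 0 and 0.008 m and horizontal distance between stand and long_bin below 0.018 m and z of stand in the frame of long_bin between 0 and 0.008 m and horizontal distance between hoop and post_plate below 0.013 m and z of hoop in the frame of post_plate between 0 and 0.008 m and distance of each of small_head, small_torso from where it was at the start of the episode below 0.02 m); the robot touches nothing.
It fails at once if the small doll's head is moved from its place (more than 20 mm) (distance of small_head from where it was at the start of the episode above 0.02 m).
It fails at once if the small doll's body is moved from its place (more than 20 mm) (distance of small_torso from where it was at the start of the episode above 0.02 m).
It also fails if it takes over 104 s, if anything falls off the work surface, if the arm or the gripper's body presses on something with over 40 N, if the wrist force passes 120 N, or if a joint passes its speed limit or range.

## Working session

There is one attempt and no reset: what is moved stays moved. The work goes in short steps, Python scripts to look and compute and a shell command to move; the robot and the scene stay as the last step left them, time stands still between calls to the robot, and variables do not carry over. Pictures are saved under pics/ and viewed, about 12 in all and at most 16, crops included, and the job is handed in when it is done.

```bash
mkdir -p pics; ls; cat > h.py <<'E'
import numpy as np, cv2
from bench import *
from scipy.spatial.transform import Rotation as R
NAMES=["head","torso","stand","hoop","small_head","small_torso","round_cup","square_bin","long_bin","post_plate"]
def camR(f):
    r=np.array(f["rotation"],float)
    return r if r.shape==(3,3) else R.from_euler("xyz",r).as_matrix()
def world(f,px,z):
    K=np.array(f["intrinsics"]);D=np.array(f["D"])
    u=cv2.undistortPoints(np.array([[px]],float),K,D)[0,0]
    d=camR(f)@np.array([u[0],u[1],1]);c=np.array(f["xyz"])
    return c+d*(z-c[2])/d[2]
def proj(f,p):
    r=camR(f).T;t=-r@np.array(f["xyz"])
    return cv2.projectPoints(np.array([p],float),cv2.Rodrigues(r)[0],t,np.array(f["intrinsics"]),np.array(f["D"]))[0][0,0]
def save(f,n,im=None): cv2.imwrite("pics/"+n,cv2.cvtColor(f["image"] if im is None else im,cv2.COLOR_RGB2BGR))
E
python3 - <<'E'
from h import *
s=read_state();print(s["position"],s["tool_rot"],s["clock"],grip_depth)
for c in ["top","side"]:
    f=grab_frame(c);save(f,c+"0.png");print(c,f["xyz"],f["rotation"])
    for n in NAMES:
        z={"round_cup":.005,"square_bin":.005,"long_bin":.005,"post_plate":.005}.get(n,0)
        print(n,[(round(d["p"],2),np.round(d["position"]).tolist(),np.round(world(f,d["position"],z)[:2],4).tolist()) for d in place_of(f,n)[:2]])
E
```

```text
pics
[0.2160367  0.532177   0.21359671] [-1.5703674   0.00191529  1.18496642] 0.0 0.0187
top [ 0.48803768 -0.02311854  0.91714155] [-3.08656865  0.00746105 -1.58724556]
head [(0.77, [296.0, 164.0], [0.6496, -0.0592])]
torso [(0.77, [318.0, 208.0], [0.5414, -0.1091]), (0.59, [346.0, 161.0], [0.6554, -0.1796])]
stand [(0.68, [346.0, 161.0], [0.6552, -0.1796])]
hoop [(0.7, [348.0, 253.0], [0.4314, -0.18])]
small_head [(0.59, [397.0, 250.0], [0.4385, -0.2969]), (0.18, [192.0, 243.0], [0.4627, 0.1944])]
small_torso [(0.45, [356.0, 206.0], [0.5452, -0.2022]), (0.3, [319.0, 208.0], [0.5424, -0.1113])]
round_cup [(0.77, [189.0, 240.0], [0.4689, 0.2007])]
square_bin [(0.82, [205.0, 204.0], [0.5561, 0.1616])]
long_bin [(0.76, [153.0, 232.0], [0.491, 0.2878])]
post_plate [(0.63, [188.0, 243.0], [0.4618, 0.2031]), (0.59, [167.0, 189.0], [0.5935, 0.2533])]
side [ 0.08927566 -0.82863088  0.57682389] [-2.10236094 -0.00800185 -0.47826446]
head [(0.5, [325.0, 218.0], [0.6517, -0.0499])]
torso [(0.87, [299.0, 242.0], [0.545, -0.1093])]
stand [(0.79, [361.0, 248.0], [0.6501, -0.1884])]
hoop [(0.86, [264.0, 271.0], [0.4306, -0.1657])]
small_head [(0.6, [298.0, 309.0], [0.4338, -0.29]), (0.57, [327.0, 267.0], [0.549, -0.2097])]
small_torso [(0.8, [323.0, 265.0], [0.5466, -0.1999])]
round_cup [(0.6, [210.0, 188.0], [0.463, 0.2086]), (0.4, [299.0, 239.0], [0.5468, -0.1037])]
square_bin [(0.64, [249.0, 187.0], [0.5558, 0.1681]), (0.4, [301.0, 240.0], [0.5485, -0.1102])]
long_bin [(0.98, [210.0, 170.0], [0.4997, 0.3068])]
post_plate [(0.56, [249.0, 171.0], [0.5972, 0.2562])]
```

```bash
python3 -c "
import cv2,numpy as np
" ; ls pics
```

```text
side0.png
top0.png
```

View top.

View pics/top0.png

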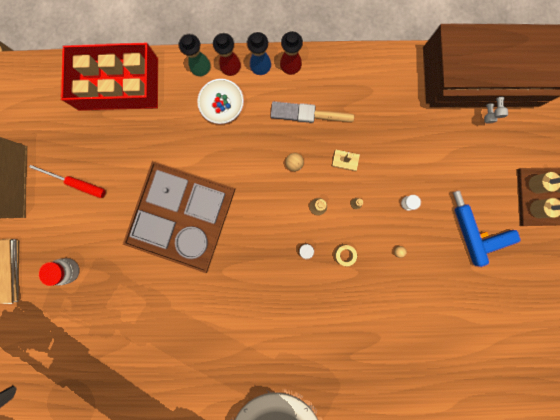

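View pics/side0.png

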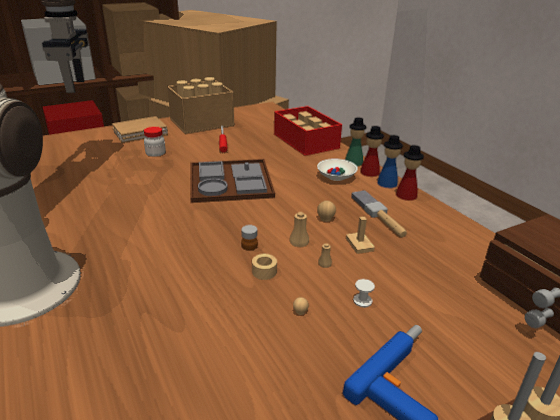

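```bash
cat >> h.py <<'E'
def go(x,y,z,yaw=None):
    s=read_state();T=R.from_euler("xyz",s["tool_rot"])
    if yaw is None: yaw=s["tool_rot"][2]
    d=T.inv().apply(np.array([x,y,z])-s["position"])*1000
    w=(T.inv()*R.from_euler("xyz",[-np.pi/2,0,yaw])).as_rotvec()
    print("t %.2f pos %s rot %s w %.3f f %s"%(s["clock"],np.round(s["position"],4),np.round(s["tool_rot"],3),s["gripper_width"],np.round(s["ft_force"],1)))
    print("shift",np.round(d,1),"turn",np.round(w,3),"dist %.0f"%np.linalg.norm(d))
E
python3 - <<'E'
from h import *
go(.55,-.13,.30,0)
# caddy fit: mean of top/side, tray yaw from the four insert centres
q={"round_cup":(.4659,.2046),"square_bin":(.556,.1648),"long_bin":(.4953,.2973),"post_plate":(.5953,.2547)}
A=np.array(list(q.values()));print("centre",A.mean(0))
y=np.array(q["long_bin"])+q["post_plate"]-np.array(q["round_cup"])-q["square_bin"];print("yaw",np.arctan2(-y[0],y[1]))
E
```

```text
t 1.10 pos [0.2164 0.5327 0.2146] rot [-1.571 -0.     1.185] w 0.996 f [0.  0.1 0.4]
shift [-488.5  -85.4 -558.5] turn [-0.     1.185  0.   ] dist 747
centre [0.528125 0.23035 ]
yaw -0.35985051867200973
```

```bash
G="1 -488 -85 -558 0 1.185 0"; python3 -m pendant '1 -488 -85 -558 0 1.185 0;1 -488 -85 -558 0 1.185 0;1 -488 -85 -558 0 1.185 0;1 -488 -85 -558 0 1.185 0;1 -488 -85 -558 0 1.185 0;1 -488 -85 -558 0 1.185 0;1 -488 -85 -558 0 1.185 0;1 -488 -85 -558 0 1.185 0;1 -488 -85 -558 0 1.185 0;1 -488 -85 -558 0 1.185 0' 20
python3 -c "
from h import *
go(.55,-.13,.30,0)"
```

```text
clock: 1.93
position: [0.403, 0.1611, 0.2626]
tool_rot: [-1.571, -0.001, -0.006]
ft_force: [1.4, 0.6, -0.3]
gripper_width: 1.001
t 1.93 pos [0.403  0.1611 0.2626] rot [-1.571e+00 -1.000e-03 -6.000e-03] w 1.001 f [ 1.4  0.6 -0.3]
shift [ 148.6  -37.2 -290.3] turn [-0.    -0.006  0.001] dist 328
```

```bash
cat >> h.py <<'E'
def look(name,names,cam="wrist",zs={}):
    f=grab_frame(cam);save(f,name)
    for n in names:
        z=.005 if n in NAMES[6:] else 0
        print(n,[(round(d["p"],2),np.round(d["position"]).tolist(),np.round(world(f,d["position"],z)[:2],4).tolist()) for d in place_of(f,n)[:2]])
    return f
E
python3 -c "
from h import *
look('w1.png',NAMES[6:])"
python3 -m pendant '1 149 -37 -290 0 0 0;1 149 -37 -290 0 0 0;1 149 -37 -290 0 0 0;1 149 -37 -290 0 0 0;1 149 -37 -290 0 0 0;1 149 -37 -290 0 0 0;1 149 -37 -290 0 0 0;1 149 -37 -290 0 0 0;1 149 -37 -290 0 0 0;1 149 -37 -290 0 0 0'
python3 -c "
from h import *
f=look('w2.png',NAMES[:6]);g=cv2.imread('pics/w1.png');h=cv2.imread('pics/w2.png');cv2.imwrite('pics/w12.png',cv2.resize(np.vstack([g,h]),(400,600)))"
```

```text
round_cup [(0.76, [317.0, 154.0], [0.4614, 0.1912])]
square_bin [(0.78, [381.0, 174.0], [0.5593, 0.1618])]
long_bin []
post_plate [(0.7, [409.0, 110.0], [0.5911, 0.253])]
clock: 3.02
position: [0.552, -0.1261, 0.2982]
tool_rot: [-1.57, 0.001, 0.001]
ft_force: [0.4, -0.0, -0.0]
gripper_width: 0.999
head [(0.96, [341.0, 126.0], [0.6517, -0.0565]), (0.4, [272.0, 164.0], [0.5437, -0.1173])]
torso [(0.85, [272.0, 161.0], [0.5435, -0.1127])]
stand [(0.6, [340.0, 201.0], [0.6569, -0.1792])]
hoop [(0.58, [203.0, 196.0], [0.4283, -0.1701])]
small_head [(0.66, [211.0, 266.0], [0.4328, -0.3013])]
small_torso [(0.67, [278.0, 215.0], [0.5542, -0.2041])]
```

View pics/w12.png

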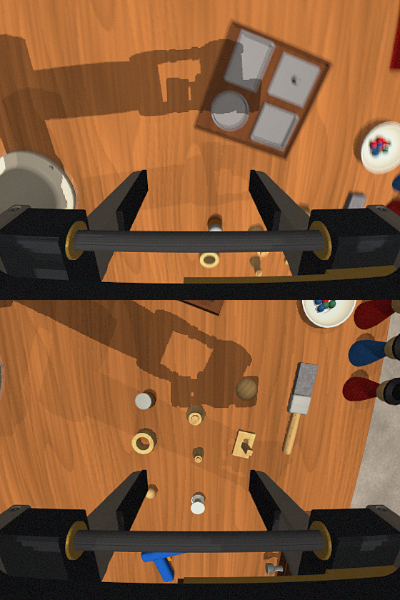

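```bash
python3 -m pendant '1 -8 0 16 0 0 0;1 -8 30 16 0 0 0;1 -8 60 16 0 0 0;1 -8 100 16 0 0 0;1 -8 140 16 0 0 0;1 -8 180 16 0 0 0;1 -8 215 16 0 0 0;1 -8 245 16 0 0 0;1 -8 267 16 0 0 0;1 -8 267 16 0 0 0'
python3 -c "
from h import *
f=grab_frame('side');save(f,'s1.png',cv2.resize(f['image'][170:320,220:420],None,fx=3,fy=3));go(.5435,-.11,.031,0)
g=cv2.imread('pics/w2.png');cv2.imwrite('pics/st.png',np.hstack([cv2.resize(g[150:250,290:390],None,fx=4,fy=4,interpolation=2),cv2.resize(cv2.imread('pics/s1.png'),(400,400))]))"
```

```text
clock: 4.2
position: [0.5393, -0.1087, 0.027]
tool_rot: [-1.567, 0.009, 0.001]
ft_force: [-0.5, 0.3, -0.2]
gripper_width: 1.002
t 4.25 pos [ 0.5413 -0.1096  0.03  ] rot [-1.569e+00  5.000e-03  1.000e-03] w 1.001 f [-0.4  0.2 -0. ]
shift [ 2.2 -1.  -0.4] turn [-0.002  0.001 -0.005] dist 2
```

View pics/st.png

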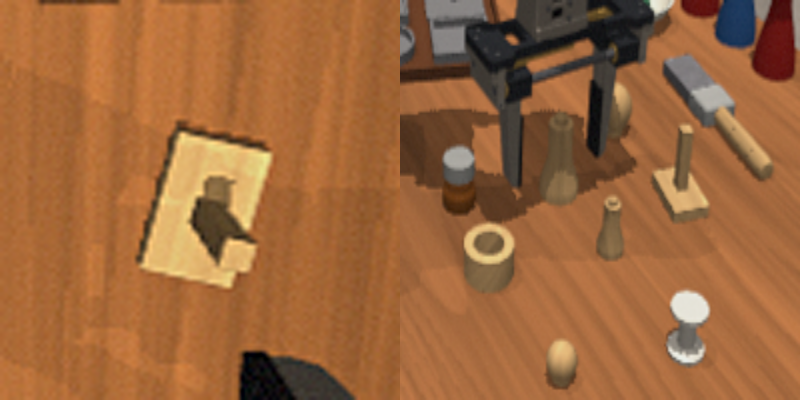

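```bash
python3 -m pendant '.5 2 -1 0 0 0 0;0 2 -1 0 0 0 0;0 2 -1 0 0 0 0;0 2 -1 0 0 0 0;0 2 -1 0 0 0 0;0 2 -1 0 0 0 0;0 2 -1 0 0 0 0;0 2 -1 0 0 0 0;0 2 -1 0 0 0 0;0 2 -1 0 0 0 0' 20
python3 -c "
from h import *
f=grab_frame('wrist');s=read_state()
T=R.from_euler('xyz',s['tool_rot']).as_matrix();rc=T.T@camR(f);tc=T.T@(np.array(f['xyz'])-s['position'])
T2=R.from_euler('xyz',[-1.57,.001,.001]).as_matrix()
F=dict(f);F['rotation']=T2@rc;F['xyz']=T2@tc+[.552,-.1261,.2982]
P=np.array([world(F,p,.012)[:2] for p in [(335,180.5),(358,187.5),(348.3,222.5),(324.5,216.3)]]);print(P,P.mean(0))
for i in range(4): d=P[(i+1)%4]-P[i];print(np.linalg.norm(d),np.arctan2(d[1],d[0]))
go(.5435,-.11,.2,0)"
```

```text
clock: 5.08
position: [0.5454, -0.111, 0.033]
tool_rot: [-1.571, 0.0, 0.0]
ft_force: [0.4, -0.1, -0.2]
gripper_width: 0.296
[[ 0.64440373 -0.14121829]
 [ 0.6822653  -0.15249518]
 [ 0.67100283 -0.21246865]
 [ 0.63061742 -0.20163009]] [ 0.65707232 -0.17695305]
0.03950528015730377 -0.28947887925311655
0.06102179735357019 -1.7564252975568482
0.04181454088560988 2.8793932710861667
0.06196489687161312 1.346432880295859
t 5.13 pos [ 0.5454 -0.111   0.033 ] rot [-1.571  0.    -0.   ] w 0.271 f [-0.2 -0.  -0.8]
shift [  -2. -167.    1.] turn [-0. -0. -0.] dist 167
```

```bash
python3 -m pendant '0 0 -15 0 0 0 0;0 0 -40 0 0 0 0;0 0 -70 0 0 0 0;0 0 -100 15 0 0 0;0 2 -110 40 0 0 0;0 4 -110 75 0 0 0;0 6 -110 115 0 0 0;0 8 -110 155 0 0 0;0 10 -110 195 0 0 0;0 12 -110 225 0 0 0'
python3 -m pendant '0 0 0 20 0 0 0;0 0 0 40 0 0 0;0 0 0 48 0 0 0;0 0 0 50 0 0 0;0 0 0 50 0 0 0;0 0 0 50 0 0 0;0 0 0 50 0 0 0;0 0 0 50 0 0 0;0 0 0 50 0 0 0;0 0 0 50 0 0 0'
python3 -c "
from h import *
look('p1.png',['torso']+NAMES[6:]);go(.557,.164,.042,0)
f=look('p1t.png',['torso']+NAMES[6:],'top')"
```

```text
clock: 5.97
position: [0.557, 0.1169, 0.143]
tool_rot: [-1.57, 0.0, 0.001]
ft_force: [0.3, 0.2, -0.5]
gripper_width: 0.272
clock: 6.8
position: [0.5576, 0.1634, 0.1431]
tool_rot: [-1.571, -0.0, -0.001]
ft_force: [-0.1, 0.0, -1.2]
gripper_width: 0.272
torso [(0.95, [275.0, 229.0], [0.5554, 0.1221])]
round_cup [(0.64, [189.0, 165.0], [0.4643, 0.1963])]
square_bin [(0.71, [276.0, 197.0], [0.5571, 0.1613])]
long_bin [(0.95, [215.0, 75.0], [0.4973, 0.2857])]
post_plate [(0.75, [312.0, 109.0], [0.5933, 0.2534])]
t 7.10 pos [0.5575 0.164  0.1431] rot [-1.571 -0.     0.   ] w 0.269 f [-0.5 -0.1 -0.3]
shift [ -0.5 101.1   0. ] turn [0. 0. 0.] dist 101
torso [(0.72, [193.0, 201.0], [0.564, 0.1913])]
round_cup [(0.89, [190.0, 240.0], [0.4693, 0.1973]), (0.34, [357.0, 206.0], [0.5431, -0.2029])]
square_bin [(0.56, [204.0, 204.0], [0.5561, 0.1648])]
long_bin [(0.72, [153.0, 228.0], [0.5004, 0.2878])]
post_plate [(0.4, [193.0, 240.0], [0.4688, 0.192])]
```

View pics/p1.png

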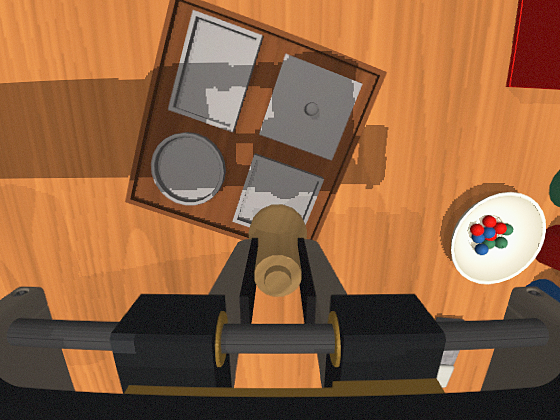

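```bash
python3 -c "
from h import *
f=grab_frame('wrist')
for z,pts in [(.018,[(193,11),(263,35),(235,131),(168,109)]),(.009,[(287,54),(363,82),(331,160),(261,132)]),(.014,[(385,72),(127,202)])]:
    P=np.array([world(f,p,z)[:2] for p in pts]);print(P.mean(0).round(4))
    for i in range(len(P)): d=P[(i+1)%len(P)]-P[i];print(round(np.linalg.norm(d),4),round(np.arctan2(d[1],d[0]),3))
print(world(f,(311,105),.029))
"
python3 -m pendant '0 0 12 0 0 0 0;0 0 30 0 0 0 0;0 0 50 0 0 0 0;0 0 68 0 0 0 0;0 0 82 0 0 0 0;0 0 91 0 0 0 0;0 0 96 0 0 0 0;0 0 99 0 0 0 0;0 0 100 0 0 0 0;0 0 100 0 0 0 0'
python3 -m pendant '.3 0 0 0 0 0 0;.4 0 0 0 0 0 0;.6 0 0 0 0 0 0;.6 0 0 0 0 0 0;.6 0 0 0 0 0 0;.6 0 -15 0 0 0 0;.8 0 -40 0 0 0 0;1 0 -70 0 0 0 0;1 0 -105 0 0 0 0;1 0 -110 0 0 0 0'
python3 -c "
from h import *
look('p2.png',['torso']);look('p2s.png',['torso'],'side');go(.657,-.177,.22,-.24)"
```

```text
[0.4989 0.286 ]
0.0661 -0.316
0.0904 -1.891
0.068 2.824
0.0903 1.23
[0.5912 0.2545]
0.0783 -0.318
0.0813 -1.916
0.0778 2.771
0.0772 1.233
[0.5282 0.2235]
0.2954 -2.686
0.2954 0.455
[0.58928798 0.25685181 0.029     ]
clock: 8.28
position: [0.558, 0.164, 0.0436]
tool_rot: [-1.571, -0.001, 0.0]
ft_force: [-0.2, 0.9, -0.3]
gripper_width: 0.273
clock: 9.12
position: [0.5614, 0.1644, 0.1601]
tool_rot: [-1.57, -0.011, 0.0]
ft_force: [0.8, -0.0, 1.5]
gripper_width: 0.865
torso [(0.65, [273.0, 192.0], [0.5586, 0.1618]), (0.28, [215.0, 77.0], [0.4984, 0.2871])]
torso [(0.7, [247.0, 185.0], [0.5579, 0.1868])]
t 9.32 pos [0.5568 0.1639 0.1519] rot [-1.571  0.002  0.   ] w 0.997 f [ 0.2  0.5 -0.5]
shift [ 100.1  -68.2 -340.9] turn [ 0.     0.24  -0.002] dist 362
```

```bash
python3 -m pendant '1 10 -12 -20 0 .03 0;1 30 -35 -60 0 .06 0;1 40 -50 -100 0 .1 0;1 50 -65 -140 0 .14 0;1 60 -68 -180 0 .18 0;.7 70 -68 -215 0 .2 0;.5 80 -68 -250 0 .22 0;.5 88 -68 -285 0 .24 0;.5 95 -68 -315 0 .24 0;.5 100 -68 -341 0 .24 0'
python3 -c "
from h import *
f=look('p3.png',['stand']);go(.657,-.177,.034,-.24)"
```

```text
clock: 10.15
position: [0.6566, -0.1793, 0.2178]
tool_rot: [-1.57, 0.004, -0.242]
ft_force: [-0.1, 0.6, 0.3]
gripper_width: 0.661
stand [(0.65, [278.0, 181.0], [0.6572, -0.1808]), (0.22, [156.0, 290.0], [0.4313, -0.3037])]
t 10.25 pos [ 0.6564 -0.181   0.2176] rot [-1.571  0.004 -0.245] w 0.574 f [-1.   0.9  0.2]
shift [  0.4 183.6   4.1] turn [ 0.    -0.005 -0.004] dist 184
```

View pics/p3.png

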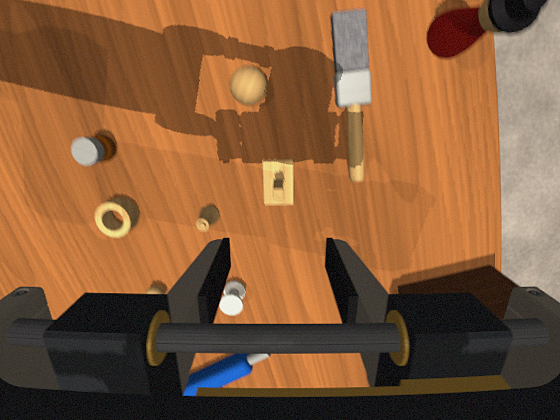

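```bash
python3 -m pendant '.5 0 12 2 0 0 0;.5 0 35 2 0 0 0;.5 0 65 2 0 0 0;.5 0 95 2 0 0 0;.5 0 125 2 0 0 0;.5 0 150 2 0 0 0;.5 0 168 2 0 0 0;.5 0 179 2 0 0 0;.5 0 183 2 0 0 0;.5 0 183 2 0 0 0'
python3 -m pendant '.3 0 0 0 0 0 0;.1 0 0 0 0 0 0;0 0 0 0 0 0 0;0 0 0 0 0 0 0;0 0 0 0 0 0 0;0 0 0 0 0 0 0;0 0 0 0 0 0 0;0 0 0 0 0 0 0;0 0 0 0 0 0 0;0 0 0 0 0 0 0' 25
python3 -c "
from h import *
f=look('p4.png',['stand'],'side');go(.4976,.2860,.15,-.328)"
```

```text
clock: 11.08
position: [0.657, -0.1735, 0.0365]
tool_rot: [-1.57, 0.003, -0.239]
ft_force: [-0.1, 0.2, -0.1]
gripper_width: 0.5
clock: 11.92
position: [0.6582, -0.1753, 0.0384]
tool_rot: [-1.571, -0.0, -0.24]
ft_force: [-0.1, -0.7, 2.1]
gripper_width: 0.128
stand [(0.72, [360.0, 246.0], [0.6534, -0.1805])]
t 12.02 pos [ 0.6582 -0.1753  0.0384] rot [-1.571e+00 -1.000e-03 -2.400e-01] w 0.131 f [-0.3 -1.   3.1]
shift [-265.6 -111.8  409.8] turn [0.    0.088 0.001] dist 501
```

```bash
python3 -m pendant '0 0 -12 0 0 0 0;0 0 -35 0 0 0 0;0 0 -65 0 0 0 0;0 0 -95 0 0 0 0;0 -5 -115 10 0 0 0;0 -20 -120 32 0 0 0;0 -40 -120 62 0 .02 0;0 -62 -120 94 0 .04 0;0 -84 -120 128 0 .06 0;0 -106 -120 162 0 .088 0'
python3 -m pendant '0 -22 0 34 0 0 0;0 -44 0 68 0 0 0;0 -66 0 102 0 0 0;0 -88 0 136 0 0 0;0 -110 0 170 0 0 0;0 -130 0 202 0 0 0;0 -145 0 226 0 0 0;0 -153 0 240 0 0 0;0 -157 0 246 0 0 0;0 -157 0 246 0 0 0'
python3 -c "
from h import *
f=look('p5.png',['stand','torso']+NAMES[6:]);go(.4976+.001,.2860+.003,.0474,-.328)"
```

```text
clock: 12.85
position: [0.5925, 0.009, 0.1586]
tool_rot: [-1.57, -0.0, -0.33]
ft_force: [0.3, 0.4, 0.0]
gripper_width: 0.132
clock: 13.68
position: [0.5236, 0.2921, 0.1584]
tool_rot: [-1.571, 0.0, -0.326]
ft_force: [0.6, 0.3, -0.2]
gripper_width: 0.126
stand [(0.73, [276.0, 232.0], [0.5071, 0.2437])]
torso [(0.86, [335.0, 280.0], [0.5568, 0.1568])]
round_cup [(0.39, [333.0, 275.0], [0.5564, 0.1684])]
square_bin [(0.8, [333.0, 278.0], [0.5554, 0.1633]), (0.6, [345.0, 204.0], [0.5943, 0.2533])]
long_bin [(0.59, [257.0, 204.0], [0.4974, 0.2856])]
post_plate [(0.67, [342.0, 205.0], [0.5909, 0.2529]), (0.3, [432.0, 374.0], [0.6524, -0.0429])]
t 14.03 pos [0.5246 0.2899 0.1581] rot [-1.571 -0.    -0.33 ] w 0.127 f [ 0.1  0.7 -1. ]
shift [-24.3 110.7  -9.3] turn [ 0.    -0.002  0.   ] dist 114
```

View pics/p5.png

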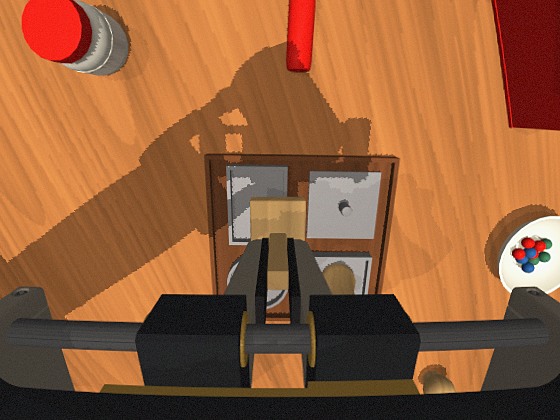

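```bash
python3 -c "
from h import *
f=grab_frame('wrist');s=read_state();T=R.from_euler('xyz',s['tool_rot'])
for p in [(251,199),(305,200)]: print((T.inv().apply(world(f,p,s['position'][2]-.0264)-s['position'])*1000).round(1))"
python3 -m pendant '0 -8 0 -3 0 0 0;0 -20 0 -8 0 0 0;0 -24 10 -9 0 0 0;0 -24 30 -9 0 0 0;0 -24 55 -9 0 0 0;0 -24 75 -9 0 0 0;0 -24 85 -9 0 0 0;0 -24 88 -9 0 0 0;0 -24 88 -9 0 0 0;0 -24 88 -9 0 0 0'
python3 -c "
from h import *
go(.4986,.289,.0474,-.328)"
```

```text
[-17.2  26.4  27.3]
[20.5 26.4 26.7]
clock: 14.92
position: [0.4993, 0.2904, 0.0711]
tool_rot: [-1.57, -0.001, -0.328]
ft_force: [0.6, 0.9, 0.4]
gripper_width: 0.127
t 14.92 pos [0.4993 0.2904 0.0711] rot [-1.57e+00 -1.00e-03 -3.28e-01] w 0.127 f [0.6 0.9 0.4]
shift [-0.3 23.7 -1.6] turn [-0.001 -0.     0.001] dist 24
```

```bash
python3 -m pendant '0 -1 6 -1 0 0 0;0 -1 12 -1 0 0 0;0 -1 17 -1 0 0 0;0 -1 21 -1 0 0 0;0 -1 23 -1 0 0 0;0 -1 23 -1 0 0 0;.2 -1 23 -1 0 0 0;.35 -1 23 -1 0 0 0;.35 -1 23 -1 0 0 0;.35 -1 23 -1 0 0 0'
python3 -m pendant '.35 0 -10 0 0 0 0;.35 0 -30 0 0 0 0;.35 0 -60 0 0 0 0;.35 0 -95 0 0 0 0;.5 0 -120 0 0 0 0;.8 0 -130 0 0 0 0;1 0 -130 0 0 0 0;1 0 -130 0 0 0 0;1 0 -130 0 0 0 0;1 0 -130 0 0 0 0'
python3 -c "
from h import *
f=look('p6.png',['stand','torso']);go(.651,-.056,.18,-.1)"
```

```text
clock: 15.75
position: [0.4972, 0.2895, 0.0469]
tool_rot: [-1.571, 0.0, -0.328]
ft_force: [0.3, 0.2, 1.1]
gripper_width: 0.348
clock: 16.58
position: [0.4959, 0.289, 0.1745]
tool_rot: [-1.573, 0.003, -0.328]
ft_force: [0.6, -0.2, -0.6]
gripper_width: 0.77
stand [(0.59, [278.0, 190.0], [0.4956, 0.2849])]
torso [(0.52, [352.0, 260.0], [0.5578, 0.165])]
t 16.73 pos [0.4965 0.2893 0.1756] rot [-1.572  0.002 -0.328] w 0.892 f [-0.6  0.4  1.2]
shift [ 257.5   -4.5 -277.1] turn [ 0.001 -0.228 -0.002] dist 378
```

View pics/p6.png

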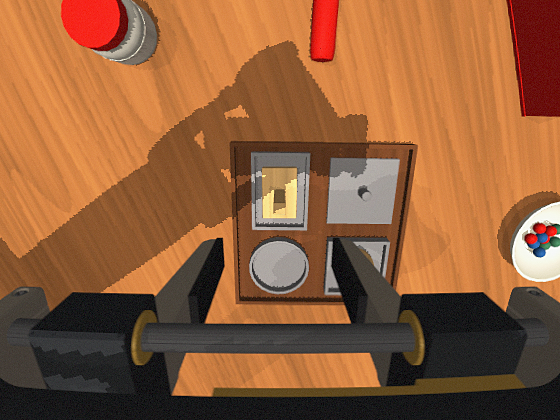

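```bash
python3 -m pendant '1 257 0 -277 0 0 0;1 257 0 -277 0 0 0;1 257 0 -277 0 0 0;1 257 0 -277 0 0 0;1 257 0 -277 0 0 0;1 257 0 -277 0 0 0;1 257 0 -277 0 0 0;1 257 0 -277 0 0 0;1 257 0 -277 0 0 0;1 257 0 -277 0 0 0'
python3 -c "
from h import *
f=look('p7.png',['head']);print([world(f,d['rect'][:2],.024) for d in recognise(f,'head')[:2]]);go(.651,-.057,.0135,-.328)"
```

```text
clock: 17.57
position: [0.6528, -0.0625, 0.1762]
tool_rot: [-1.573, -0.001, -0.334]
ft_force: [0.8, -0.8, 0.6]
gripper_width: 0.996
head [(0.95, [271.0, 180.0], [0.6495, -0.0529])]
[array([ 0.65060106, -0.05527841,  0.024     ])]
t 17.72 pos [ 0.6509 -0.0554  0.1762] rot [-1.57   0.002 -0.329] w 1.001 f [-0.6 -0.1 -0.1]
shift [  0.9 162.7  -1.5] turn [-0.    -0.001 -0.002] dist 163
```

```bash
python3 -m pendant '1 0 12 0 0 0 0;1 0 35 0 0 0 0;1 0 65 0 0 0 0;1 0 95 0 0 0 0;1 0 120 0 0 0 0;1 0 140 0 0 0 0;1 0 153 0 0 0 0;1 0 160 0 0 0 0;1 0 163 0 0 0 0;1 0 163 0 0 0 0'
python3 -m pendant '.7 0 0 0 0 0 0;.5 0 0 0 0 0 0;.4 0 0 0 0 0 0;.3 0 0 0 0 0 0;.2 0 0 0 0 0 0;.2 0 0 0 0 0 0;.2 0 0 0 0 0 0;.2 0 0 0 0 0 0;.2 0 0 0 0 0 0;.2 0 0 0 0 0 0' 15
python3 -c "
from h import *
go(.466,.1932,.15,-.328)"
```

```text
clock: 18.55
position: [0.6514, -0.0549, 0.0142]
tool_rot: [-1.571, -0.0, -0.327]
ft_force: [0.8, 0.9, -0.5]
gripper_width: 1.001
clock: 19.38
position: [0.6513, -0.0555, 0.0141]
tool_rot: [-1.571, 0.0, -0.328]
ft_force: [0.4, -0.8, -0.2]
gripper_width: 0.463
t 19.38 pos [ 0.6513 -0.0555  0.0141] rot [-1.571  0.    -0.328] w 0.463 f [ 0.4 -0.8 -0.2]
shift [-255.6 -135.9  175.8] turn [ 0. -0. -0.] dist 339
```

```bash
python3 -m pendant '.2 0 -8 0 0 0 0;.2 0 -25 0 0 0 0;.2 0 -50 0 0 0 0;.2 0 -78 0 0 0 0;.2 0 -105 0 0 0 0;.2 -6 -125 4 0 0 0;.2 -20 -134 14 0 0 0;.2 -42 -136 29 0 0 0;.2 -68 -136 47 0 0 0;.2 -95 -136 65 0 0 0'
python3 -m pendant '.2 -27 0 19 0 0 0;.2 -54 0 37 0 0 0;.2 -80 0 55 0 0 0;.2 -105 0 72 0 0 0;.2 -126 0 87 0 0 0;.2 -142 0 98 0 0 0;.2 -153 0 105 0 0 0;.2 -159 0 109 0 0 0;.2 -161 0 111 0 0 0;.2 -161 0 111 0 0 0'
python3 -c "
from h import *
f=look('p8.png',['head']);go(.466,.1932,.0225,-.328);s=look('s8.png',['head','torso','stand'],'side')
a=cv2.imread('pics/p8.png')[120:330,100:450];b=cv2.imread('pics/s8.png')[100:240,150:360]
cv2.imwrite('pics/h8.png',np.hstack([cv2.resize(a,(400,400)),cv2.resize(b,(400,400))]))"
```

```text
clock: 20.22
position: [0.582, 0.0371, 0.151]
tool_rot: [-1.57, -0.002, -0.329]
ft_force: [0.5, 1.1, -0.4]
gripper_width: 0.463
clock: 21.05
position: [0.466, 0.1936, 0.1503]
tool_rot: [-1.571, -0.001, -0.328]
ft_force: [-0.4, 0.2, -1.4]
gripper_width: 0.461
head [(0.68, [280.0, 243.0], [0.4497, 0.1336]), (0.28, [276.0, 195.0], [0.4644, 0.1909])]
t 21.15 pos [0.4664 0.193  0.1502] rot [-1.571e+00 -1.000e-03 -3.290e-01] w 0.463 f [ 0.9 -0.4 -0.7]
shift [-5.000e-01  1.277e+02  1.000e-01] turn [ 0.    -0.001  0.001] dist 128
head [(0.79, [211.0, 142.0], [0.5822, 0.508]), (0.42, [211.0, 171.0], [0.504, 0.3091])]
torso [(0.4, [211.0, 174.0], [0.4979, 0.2913])]
stand [(0.6, [212.0, 174.0], [0.5015, 0.2916])]
```

View pics/h8.png

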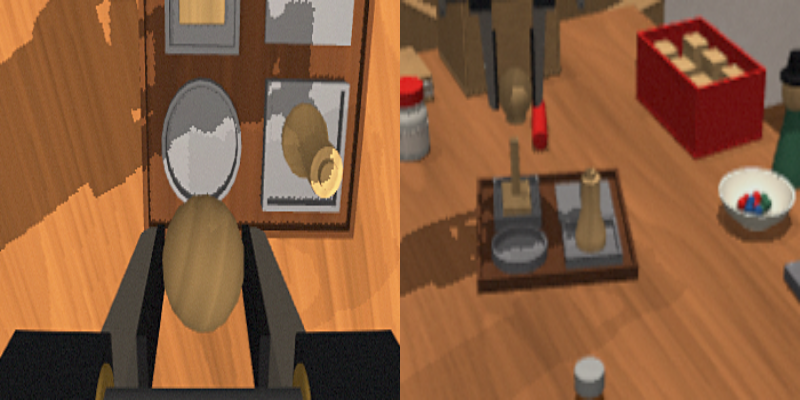

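```bash
python3 -m pendant '.2 0 10 0 0 0 0;.2 0 28 0 0 0 0;.2 0 52 0 0 0 0;.2 0 76 0 0 0 0;.2 0 98 0 0 0 0;.2 0 112 0 0 0 0;.2 0 120 0 0 0 0;.2 0 125 0 0 0 0;.2 0 127 0 0 0 0;.2 0 127 0 0 0 0'
python3 -m pendant '.45 0 0 0 0 0 0;.5 0 0 0 0 0 0;.55 0 0 0 0 0 0;.6 0 0 0 0 0 0;.6 0 0 0 0 0 0;.6 0 0 0 0 0 0;.6 0 -12 0 0 0 0;.6 0 -35 0 0 0 0;.6 0 -70 0 0 0 0;.6 0 -105 0 0 0 0'
python3 -c "
from h import *
f=look('p9.png',['head']);go(.430,-.172,.18,-.328)"
```

```text
clock: 22.18
position: [0.466, 0.1936, 0.0232]
tool_rot: [-1.571, -0.0, -0.328]
ft_force: [0.8, -0.8, 0.1]
gripper_width: 0.466
clock: 23.02
position: [0.4645, 0.1934, 0.1284]
tool_rot: [-1.572, 0.002, -0.328]
ft_force: [1.6, -0.2, 0.1]
gripper_width: 0.6
head [(0.81, [280.0, 197.0], [0.4677, 0.1929])]
t 23.12 pos [0.4702 0.1944 0.1345] rot [-1.565 -0.011 -0.328] w 0.600 f [1.  0.2 1.1]
shift [  80.4  -46.7 -359.6] turn [-0.006  0.     0.011] dist 371
```

View pics/p9.png

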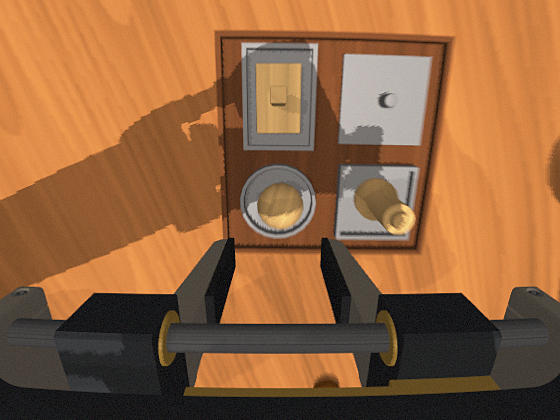

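```bash
python3 -m pendant '.7 80 -46 -360 0 0 0;1 80 -46 -360 0 0 0;1 80 -46 -360 0 0 0;1 80 -46 -360 0 0 0;1 80 -46 -360 0 0 0;1 80 -46 -360 0 0 0;1 80 -46 -360 0 0 0;1 80 -46 -360 0 0 0;1 80 -46 -360 0 0 0;1 80 -46 -360 0 0 0'
python3 -c "
from h import *
grab_frame('top');f=look('p10.png',['hoop']);print([world(f,d['rect'][:2],.014) for d in recognise(f,'hoop')[:2]]);go(.430,-.172,.009,-.328)"
```

```text
clock: 23.95
position: [0.425, -0.1791, 0.1749]
tool_rot: [-1.574, -0.002, -0.334]
ft_force: [-0.1, -0.5, 0.8]
gripper_width: 1.004
hoop [(0.83, [276.0, 182.0], [0.4269, -0.1693])]
[array([ 0.42735532, -0.17244216,  0.014     ])]
t 24.15 pos [ 0.4251 -0.1717  0.1732] rot [-1.57   0.002 -0.327] w 1.002 f [-0.5  0.5  0. ]
shift [  4.9 164.2   1.2] turn [-0.001  0.001 -0.002] dist 164
```

View pics/p10.png

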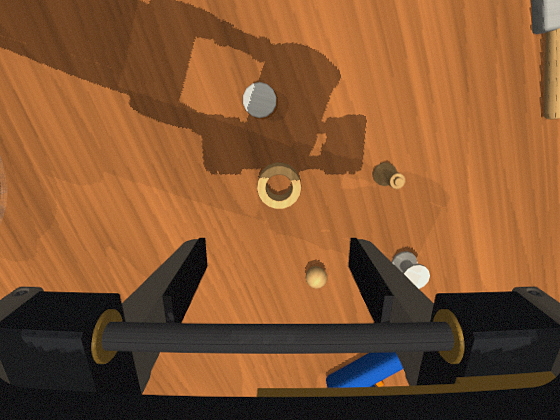

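```bash
python3 -m pendant '1 2 12 1 0 0 0;1 2 35 1 0 0 0;1 2 65 1 0 0 0;1 2 95 1 0 0 0;1 2 120 1 0 0 0;1 2 140 1 0 0 0;1 2 153 1 0 0 0;1 2 160 1 0 0 0;1 2 164 1 0 0 0;1 2 164 1 0 0 0'
python3 -m pendant '.8 0 0 0 0 0 0;.6 0 0 0 0 0 0;.5 0 0 0 0 0 0;.4 0 0 0 0 0 0;.3 0 0 0 0 0 0;.3 0 0 0 0 0 0;.3 0 0 0 0 0 0;.3 0 0 0 0 0 0;.3 0 0 0 0 0 0;.3 0 0 0 0 0 0' 15
python3 -c "
from h import *
go(.5904,.2544,.15,-.328)"
```

```text
clock: 24.98
position: [0.4275, -0.1715, 0.0096]
tool_rot: [-1.57, 0.001, -0.326]
ft_force: [-0.3, -0.8, 0.3]
gripper_width: 1.001
clock: 25.82
position: [0.4277, -0.1728, 0.0102]
tool_rot: [-1.571, -0.0, -0.328]
ft_force: [-1.2, -0.7, 2.7]
gripper_width: 0.541
t 25.82 pos [ 0.4277 -0.1728  0.0102] rot [-1.571 -0.    -0.328] w 0.541 f [-1.2 -0.7  2.7]
shift [  16.4 -139.8  456.8] turn [ 0. -0.  0.] dist 478
```

```bash
python3 -m pendant '.3 0 -10 0 0 0 0;.3 0 -32 0 0 0 0;.3 0 -62 0 0 0 0;.3 0 -95 0 0 0 0;.3 0 -122 8 0 0 0;.3 1 -138 26 0 0 0;.3 3 -146 52 0 0 0;.3 5 -150 86 0 0 0;.3 7 -150 122 0 0 0;.3 8 -150 160 0 0 0'
python3 -m pendant '.3 1 0 38 0 0 0;.3 3 0 76 0 0 0;.3 5 0 114 0 0 0;.3 6 0 152 0 0 0;.3 7 0 190 0 0 0;.3 8 0 224 0 0 0;.3 8 0 252 0 0 0;.3 8 0 274 0 0 0;.3 8 0 288 0 0 0;.3 8 0 296 0 0 0'
python3 -c "
from h import *
grab_frame('top');f=look('p11.png',['hoop','post_plate']);go(.5904,.2544,.04,-.328)
s=read_state();T=R.from_euler('xyz',s['tool_rot']);
for d in recognise(f,'hoop')[:2]: print(d,(T.inv().apply(world(f,d['rect'][:2],s['position'][2]+.004)-s['position'])*1000).round(1))"
```

```text
clock: 26.65
position: [0.4875, -0.0227, 0.1613]
tool_rot: [-1.571, -0.002, -0.329]
ft_force: [0.4, -0.3, 0.2]
gripper_width: 0.543
clock: 27.48
position: [0.5897, 0.2557, 0.1603]
tool_rot: [-1.571, 0.0, -0.326]
ft_force: [-0.7, -0.0, 0.2]
gripper_width: 0.542
hoop [(0.87, [274.0, 242.0], [0.5655, 0.1947])]
post_plate [(0.61, [279.0, 194.0], [0.5916, 0.2525])]
t 27.68 pos [0.5895 0.2532 0.1601] rot [-1.571  0.    -0.328] w 0.538 f [-1.1 -0.1  0.1]
shift [  0.5 120.1   1.6] turn [ 0.001 -0.    -0.   ] dist 120
{'rect': [275.8, 252.1, 90.1, 92.3], 'p': 0.9} [-0.5 -4.   4.3]
```

View pics/p11.png

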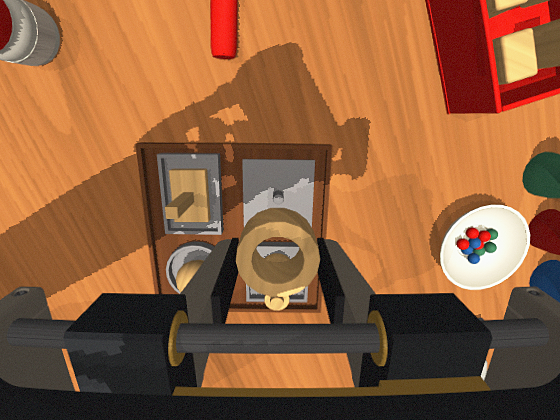

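```bash
python3 -m pendant '.3 0 10 0 0 0 0;.3 0 28 0 0 0 0;.3 0 52 0 0 0 0;.3 0 76 0 0 0 0;.3 0 96 0 0 0 0;.3 0 108 0 0 0 0;.3 0 114 0 0 0 0;.3 0 120 0 0 0 0;.3 0 124 0 0 0 0;.3 0 128 0 0 0 0'
python3 -m pendant '.3 0 3 0 0 0 0;.3 0 6 0 0 0 0;.3 0 9 0 0 0 0;.3 0 11 0 0 0 0;.3 0 12 0 0 0 0;.3 0 12 0 0 0 0;.3 0 12 0 0 0 0;.3 0 12 0 0 0 0;.3 0 12 0 0 0 0;.3 0 12 0 0 0 0'
python3 -c "
from h import *
go(.5904,.2544,.019,-.328)
f=look('p12.png',['hoop','post_plate']);a=f['image']
save(f,'p12.png',a[100:340,150:450])"
```

```text
clock: 28.57
position: [0.5907, 0.2539, 0.0329]
tool_rot: [-1.57, -0.002, -0.328]
ft_force: [0.1, 0.5, 0.1]
gripper_width: 0.537
clock: 29.4
position: [0.5899, 0.2539, 0.0203]
tool_rot: [-1.571, -0.0, -0.328]
ft_force: [-0.8, 0.3, -0.7]
gripper_width: 0.541
t 29.40 pos [0.5899 0.2539 0.0203] rot [-1.571 -0.    -0.328] w 0.541 f [-0.8  0.3 -0.7]
shift [0.3 1.3 0.7] turn [-0.  0.  0.] dist 1
hoop [(0.71, [272.0, 241.0], [0.5868, 0.2532])]
post_plate [(0.84, [280.0, 241.0], [0.5925, 0.2535])]
```

View pics/p12.png

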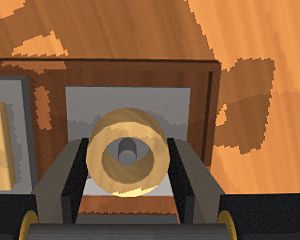

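The post shows inside the hoop. Release, retreat up, then check.

```bash
python3 -m pendant '.56 0 0 0 0 0 0;.6 0 0 0 0 0 0;.66 0 0 0 0 0 0;.66 0 0 0 0 0 0;.66 0 0 0 0 0 0;.66 0 -8 0 0 0 0;.66 0 -25 0 0 0 0;.66 0 -55 0 0 0 0;.66 0 -90 0 0 0 0;.66 0 -125 0 0 0 0'
python3 -m pendant '.66 0 -30 0 0 0 0;.66 0 -60 0 0 0 0;.66 0 -80 -30 0 0 0;.66 0 -80 -60 0 0 0;.66 0 -80 -80 0 0 0;.66 0 -80 -80 0 0 0;.66 0 -80 -80 0 0 0;.66 0 -80 -80 0 0 0;.66 0 -80 -80 0 0 0;.66 0 -80 -80 0 0 0'
python3 -c "
from h import *
f=look('p13.png',NAMES[:4]);g=look('s13.png',NAMES,'side')
cv2.imwrite('pics/fin.png',np.hstack([cv2.resize(cv2.imread('pics/p13.png')[60:300,120:480],(400,300)),cv2.resize(cv2.imread('pics/s13.png')[130:350,150:430],(400,300))]))
print(read_state()['ft_force'])"
```

```text
clock: 30.38
position: [0.5891, 0.2537, 0.1465]
tool_rot: [-1.571, 0.001, -0.328]
ft_force: [0.1, 0.7, 0.6]
gripper_width: 0.663
clock: 31.22
position: [0.564, 0.179, 0.2248]
tool_rot: [-1.571, 0.0, -0.327]
ft_force: [0.1, 0.3, -0.1]
gripper_width: 0.658
head [(0.65, [205.0, 188.0], [0.4652, 0.199])]
torso [(0.7, [275.0, 192.0], [0.5552, 0.1618])]
stand [(0.75, [200.0, 120.0], [0.4949, 0.2858])]
hoop [(0.75, [274.0, 117.0], [0.5864, 0.2585])]
head [(0.61, [213.0, 186.0], [0.4756, 0.2233]), (0.33, [326.0, 265.0], [0.5511, -0.2044])]
torso [(0.85, [250.0, 182.0], [0.5729, 0.1977])]
stand [(0.56, [212.0, 176.0], [0.4952, 0.2786])]
hoop [(0.59, [244.0, 169.0], [0.5938, 0.2806])]
small_head [(0.66, [299.0, 310.0], [0.4342, -0.2936])]
small_torso [(0.56, [326.0, 266.0], [0.5501, -0.2051])]
round_cup [(0.84, [212.0, 187.0], [0.4687, 0.2102])]
square_bin [(0.65, [252.0, 188.0], [0.5592, 0.1594])]
long_bin [(0.76, [210.0, 172.0], [0.4958, 0.2943])]
post_plate [(0.48, [248.0, 185.0], [0.5567, 0.1753]), (0.45, [247.0, 169.0], [0.595, 0.2668])]
[-0.10855938  1.07247628 -0.9463962 ]
```

View pics/fin.png

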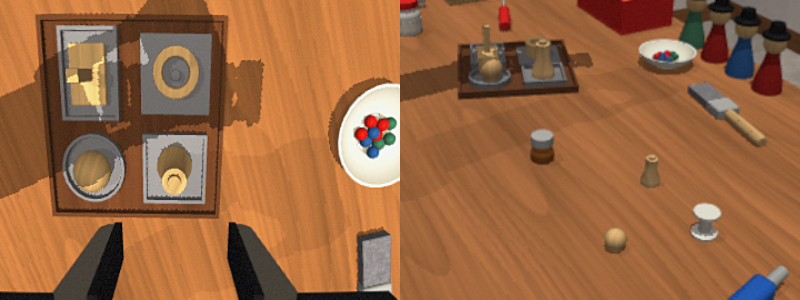

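All four are seated, and the small head and body stand where they were. Handing in.

```bash
python3 -c "
from bench import *
hand_in();print(read_state()['clock'])"
```

```text
the job is handed in; nothing more can be done
the job is handed in; nothing more can be done
```

The kit is made up and handed in, with the clock at about 31 s of the 104 s allowed. The large head is in the round cup, the body upright in the square bin, the stand post-up in the oblong bin, and the hoop over the post.

- **Wrist view:** in the last pictures all four pieces look upright and seated. The wrist estimates put each within about 7 mm of its target centre, inside the limits.
- **Side view:** the side-camera network gave different positions for some pieces, off by up to about 4 cm for the body. I put this down to its view of the raised floors and the pieces hiding one another, and relied on the wrist pictures.
- **Small doll:** the network's positions for the small head and small body are within about 7 mm of their first side-view readings, and neither was touched.
- **Forces:** the readings after each move stayed around 3 N or less, and the gripper was clear of everything at the end.

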